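# Sort the tool parts and block up the hammer-head box

### The job

Sort the mixed parts on the bench: lay the brass drift flat in the open part of the tray that holds the brass drifts, and the cold chisel flat in the open part of the tray that holds the chisels. Lay the hammer head in the packing box right next to the one already packed, lengthwise along the box with its eye facing up, and only after that push the wood block into the gap left at the box's empty end, down on the floor, so that nothing can shift. Leave the small glass jar standing where it is.

Things in the scene. Friction and masses are not known exactly. Their poses are not given: they have to be found in the camera images.
- hammer_head: Loose dark steel cross-peen hammer head without handle, 70 mm long (own x), 30 wide (y), 36 high (z), 0.3-0.5 kg. Bright flat face at -x, steps down to a 24 mm wide peen at +x; pale round eye on top. Origin: centre of its underside. Flat sides 30 mm apart from x = -35 to +9 mm; balance point about x = -8 mm.
- brass_drift: Loose stepped square brass drift, 100 mm long (own x), 18 high; the thick part is 18 wide (x from -50 to +14 mm), the nose 11 wide. Origin: centre of the underside at mid-length; balance point about 10 mm towards -x.
- cold_chisel: Loose dark steel flat cold chisel with a red-painted head at its -x end, 100 mm long (own x); shank 18 wide and 18 high (x from -50 to +16 mm), flat bright blade 24 wide and 9 high at +x. Origin: centre of the underside at mid-length; balance point about 9 mm towards -x.
- wood_block: Loose pale wood blocking piece, 42 mm long (own x), 28 wide (own y), 40 high (own z), edges rounded. Origin: centre of its underside. It goes into the box with its own x along the box (either way round).
- packing_box: Fixed open plywood box, outside 210 mm (own x) x 50, walls 18 high and 5 thick, floor 5 thick. Origin: centre of the underside. A like head is fixed in it at x = -97 to -27 mm, 41 mm high; x = -27 to 100 is empty. The new head fits with its middle at x = 13, then the block at x = 74, y = 0, with 5 mm gaps. Parts rise above the walls: hold them across the box, fingers above the walls.
- blue_tray: Fixed blue steel tray, outside 138 mm (own x) x 158 mm (own y), walls 25 high and 4 thick, floor 4 thick. Origin: centre of the underside. Two brass drifts are fixed in it along x at y = -54 and y = -28 mm; the rest, y = -19 to +75 mm, is open (middle at y = +28 mm). Here belongs the brass drift.
- red_tray: Fixed red steel tray of the same shape and size as the blue one. Two cold chisels are fixed in it along x at y = -54 and y = -28 mm (up to y = -16 mm at the blades); the rest, up to +75 mm, is open (middle at y = +28 mm). Here belongs the cold chisel.
- jar: Small closed amber glass jar with a steel cap, 54 mm across, 72 mm high, loose, standing on the bench among the parts; a bystander to be left alone. Origin: centre of its underside.
There are look-alikes about, which are no part of the job. Of the things shaped like the brass_drift, the brass one is meant.

How it is judged:
On the way, in this order (a step that is already met when the one before it is completed fails the run):
1. the hammer head lies on the packing box's floor next to the packed one, released (x of hammer_head in the frame of packing_box between 0.002 and 0.026 m and y of hammer_head in the frame of packing_box between -0.012 and 0.012 m and z of hammer_head in the frame of packing_box below 0.009 m and angle between hammer_head's own z axis and vertical below 0.12 rad and angle between the x axis of hammer_head and the x axis of packing_box, either way round below 0.3 rad and contact force between hammer_head and the fingers below 0.2 N), for 0.2 s.
2. with the head in its place, the wood block is down in the gap at the empty end, released (all of step 1 and x of wood_block in the frame of packing_box between 0.056 and 0.084 m and y of wood_block in the frame of packing_box between -0.012 and 0.012 m and z of wood_block in the frame of packing_box below 0.009 m and angle between wood_block's own z axis and vertical below 0.12 rad and angle between the x axis of wood_block and the x axis of packing_box, either way round below 0.3 rad and contact force between wood_block and the fingers below 0.2 N), for 0.2 s.
At the end, for the whole second after the job is handed in: Drift flat in blue tray, chisel flat in red: x within 30 mm of tray's middle, y -12 to 68 mm. In the box, along it within 0.3 rad, 12 mm of its centre line: head at x = 2 to 26 mm, block at 56 to 84. All right side up (0.12 rad), underside below 9 mm, released, at rest (all of step 2 and x of brass_drift in the frame of blue_tray between -0.03 and 0.03 m and y of brass_drift in the frame of blue_tray between -0.012 and 0.068 m and z of brass_drift in the frame of blue_tray below 0.009 m and angle between each of brass_drift, cold_chisel's own z axis and vertical below 0.12 rad and x of cold_chisel in the frame of red_tray between -0.03 and 0.03 m and y of cold_chisel in the frame of red_tray between -0.012 and 0.068 m and z of cold_chisel in the frame of red_tray below 0.009 m and linear speed of each of hammer_head, wood_block, brass_drift, cold_chisel below 0.02 m/s); the robot touches nothing.
It fails at once if the glass jar is knocked over or shoved more than 30 mm (angle between jar's own z axis and vertical above 0.5 rad or distance of jar from where it was at the start of the episode above 0.03 m).
It also fails if it takes over 90 s, if anything falls off the work surface, if the arm or the gripper's body presses on something with over 40 N, if the wrist force passes 120 N, or if a joint passes its speed limit or range.

### The arm

A 6-joint arm with a two-finger parallel gripper is mounted at the origin on the work surface. World frame = base frame: x ahead of the robot, y to its left, z up, the work surface at z = 0. Lengths are in m, angles in rad, forces in N, time in s.
With the tool pointing down it reaches from about 0.375 to 0.975 m from the base axis. Payload 3.8 kg.
Tool frame: the origin (TCP) lies midway between the tips of the shut fingers; the grasp point (between the pads) lies 19 mm behind it; z points along the fingers, y is the direction in which the jaws open and shut (so a half turn about z gives the same grasp; the last joint's range is limited). The gripper opens to 85 mm and grips with 20 to 120 N. Pads are 22 mm wide; open, the fingers measure 114 mm over their backs; the gripper's body (76 mm by 85 mm) begins 54 mm behind the grasp point. The pads swing forward as they close: fully open they stand 13 mm farther back than shut.
Start: joints at [-1.184, 0.264, 1.604, -0, 1.274, -0.037], TCP at [0.278, -0.615, 0.231] pointing down, gripper open.
Joint ranges: [-2.63, 2.63], [-0.94, 2.18], [0.31, 2.57], [-1.31, 4.45], [0, 2.66], [-2.55, 2.55]. Speed limits (rad/s): [2.57, 2.57, 3.14, 3.14, 3.14, 3.14].

### API

Orientations are given as a rotation vector (axis times angle).
In Python, from workcell import bot gives the robot as it stands.
- The arm moves only by the shell command python3 -m inch 'ROWS' [FORCE]. ROWS is JSON, a list of rows, each an object of numbers: "dx", "dy", "dz": the shift along the tool's x, y, z in m; "ax", "ay", "az": the turn, a rotation vector about the tool's x, y, z in degrees; "fingers": the opening, from -1 (shut) to 1 (fully open). A call has 1 to 20 rows; each row is the pose to reach, as a shift and turn from the pose measured when the call began, along the tool's axes at that moment; what a row does not reach only later rows make up. A row lasts 1/8 s, in which the tool goes at most 62.5 mm and 10.7 degrees, less where a joint would pass 70% of its speed; a pose out of reach is approached as far as the arm can. A call with a gripper value outside its range is refused whole. The fingers move at their own pace and stop on an object; FORCE is the grip in N (left out, the last holds). Time passes only in rows, so rows that repeat a pose let the fingers close. It gives the time, the measured TCP pose, the force and the opening at its end, in the units of the state.
- bot.read_state(): the state, without advancing time (a new reading comes with each control period).
- bot.read_camera(name): name is "side" or "top" or "wrist"; returns (picture, depth): 400x640x3 uint8, blue, green, red; 400x640 float32, m along the optical axis (not along the pixel's ray), 0 where there is no reading.
- bot.get_calibration(name): a dict with "intrinsics" (3x3 intrinsics, pixels), "view" (4x4, takes a point from world to camera coordinates). Camera axes: x right, y down, z forward; pixel columns grow to the right and rows downward; lengths in m; the calibration is good to about 2 mm. A picture is of the moment at which its call begins: read the wrist's pose just before it. get_calibration takes no time and is no camera call; for the wrist camera it gives the pose at the moment of the call.
- bot.finish_job(): hands the job in, once; it reports no verdict.
Trained networks look in the newest picture that a camera, given by its name, has taken for a name from the list of things; names that differ only in an ending like _2 or _b are one class to them, and where a whole thing is asked for, a point or a joint stands for the part that bears it (a point fixed in the world has none). Each returns a list of dicts, best first, with "p" (0 to 1); they miss things now and then, are a little off and sometimes report something else, mostly with a low value. They report only what shows in the picture. A call takes as long as a camera call. They do not tell look-alikes from the thing itself.
- bot.masks_of(camera, thing): "region" (400x640 bool, what is visible of it) and "box" ([left, top, right, bottom] in pixels, round what is visible of it).
The state is a dict: "time": time; "q": joint angles; "joint_vel": joint speeds; "joint_torque": joint torques, N m; "tool_pos": TCP position; "tcp_rot": TCP orientation; "wrist_force": force on the tool from outside, world axes, zero at the start; "torque": the same for the moment, N m; "width": opening from 0.0 (shut) to 1.0 (fully open).
Only numpy, scipy, OpenCV 4.12 (cv2) and the standard library are available. Lean on these libraries where they do the work, as an engineer would, in place of code of your own. Each camera call takes 0.05 s, during which the arm holds its last target. There are 200 camera calls.

## Working session

There is one attempt and no reset: what is moved stays moved. The work goes in short steps, Python scripts to look and compute and a shell command to move; the robot and the scene stay as the last step left them, time stands still between calls to the robot, and variables do not carry over. Pictures are saved under pics/ and viewed, about 12 in all and at most 16, crops included, and the job is handed in when it is done.

```bash
mkdir -p pics; ls
python3 - <<'E'
from workcell import bot
import cv2,numpy as np
for c in ("top","side"):
    p,d=bot.read_camera(c); cv2.imwrite(f"pics/{c}0.png",p); np.savez(f"pics/{c}0.npz",p=p,d=d)
    k=bot.get_calibration(c); print(c,k["intrinsics"].round(1).tolist(),k["view"].round(3).tolist())
    for t in ["hammer_head","brass_drift","cold_chisel","wood_block","packing_box","blue_tray","red_tray","jar"]:
        print(t,[(round(m["p"],2),[int(v) for v in m["box"]]) for m in bot.masks_of(c,t)][:5])
s=bot.read_state();print(s["time"],s["tool_pos"],s["tcp_rot"],s["width"])
E
```

```text
pics
top [[466.5, 0.0, 321.2], [0.0, 466.5, 199.1], [0.0, 0.0, 1.0]] [[-0.005, -1.0, 0.005, -0.003], [-0.993, 0.004, -0.12, 0.48], [0.119, -0.006, -0.993, 1.17], [0.0, 0.0, 0.0, 1.0]]
hammer_head [(0.66, [339, 195, 352, 221])]
brass_drift [(0.75, [413, 115, 438, 147]), (0.64, [387, 192, 395, 232]), (0.5, [451, 257, 461, 298])]
cold_chisel []
wood_block [(0.54, [288, 193, 306, 214])]
packing_box [(0.75, [166, 151, 192, 233])]
blue_tray [(0.91, [284, 106, 350, 162])]
red_tray [(0.84, [427, 161, 506, 227])]
jar [(0.82, [374, 134, 398, 160])]
side [[374.1, 0.0, 319.3], [0.0, 374.1, 202.7], [0.0, 0.0, 1.0]] [[-0.789, -0.614, -0.011, 0.376], [-0.328, 0.437, -0.837, 0.187], [0.519, -0.657, -0.546, 0.591], [0.0, 0.0, 0.0, 1.0]]
hammer_head [(0.68, [330, 195, 362, 214])]
brass_drift [(0.91, [358, 177, 395, 194]), (0.68, [306, 141, 329, 173])]
cold_chisel [(0.8, [256, 252, 297, 281])]
wood_block [(0.56, [293, 213, 317, 235])]
packing_box [(0.69, [112, 272, 227, 359])]
blue_tray [(0.83, [216, 163, 302, 217]), (0.16, [361, 134, 426, 170])]
red_tray [(0.89, [361, 135, 426, 171])]
jar [(0.83, [308, 144, 329, 176])]
0.9 [ 0.27754978 -0.61528393  0.2312855 ] [-3.07131031e+00 -6.60673096e-01 -1.92854623e-05] 0.9979238410771997
```

View pics/top0.png

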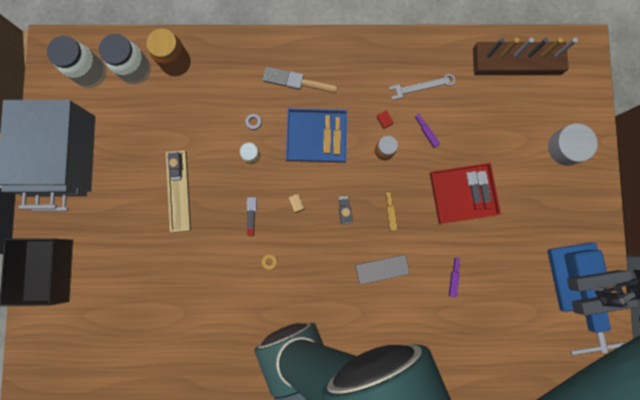

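The top view shows the brass drift at (391,212), and two purple look-alikes at (427,130) and (455,277). The chisel is at (251,216), the hammer head at (345,210), the wood block at (296,203), the box at (178,191), the blue tray at (317,135), the red tray at (465,193) and the jar at (387,147). Next I'll turn these into positions by height segmentation and enlarge a crop to confirm.

```bash
cat > h.py <<'E'
from workcell import bot
import cv2,numpy as np
from scipy.spatial.transform import Rotation as R
def cloud(d,k):
    K=k["intrinsics"];V=np.linalg.inv(k["view"])
    v,u=np.mgrid[:d.shape[0],:d.shape[1]]
    P=np.stack([(u-K[0,2])/K[0,0]*d,(v-K[1,2])/K[1,1]*d,d],-1)
    W=P@V[:3,:3].T+V[:3,3]; W[d<=0]=np.nan
    return W
def rect(pts):
    (c,s,a)=cv2.minAreaRect((pts*1000).astype(np.float32))
    if s[0]<s[1]: s=s[::-1];a+=90
    return np.round(c,1),np.round(s,1),round((a+90)%180-90,1)
def seg(W,roi,zlo,zhi=.3):
    x0,y0,x1,y1=roi; w=W[y0:y1,x0:x1]; z=w[...,2]
    m=((z>zlo)&(z<zhi)).astype(np.uint8)
    n,l,st,_=cv2.connectedComponentsWithStats(m)
    if n<2:return None
    i=1+np.argmax(st[1:,4]); q=w[l==i]
    return rect(q[:,:2]),len(q),q[:,2].max().round(3),np.median(q[:,2]).round(3),q[:,:2].mean(0).round(3)
E
python3 - <<'E'
from h import *
f=np.load("pics/top0.npz");W=cloud(f["d"],bot.get_calibration("top"))
print("table",np.nanmedian(W[240:250,200:350,2]))
for n,r,z in [("hammer",(330,188,362,230),.012),("brass",(380,185,402,238),.007),("chisel",(240,190,262,242),.005),("wood",(284,188,310,220),.012),("box",(155,140,200,242),.008),("blue",(275,95,360,175),.014),("red",(420,152,512,235),.014),("jar",(372,130,404,164),.02)]:
    print(n,seg(W,r,z))
p=f["p"];cv2.imwrite("pics/c1.png",cv2.resize(p[95:295,150:515],None,fx=2.15,fy=2.15,interpolation=cv2.INTER_CUBIC))
E
```

```text
table -0.0007379871790853532
hammer ((array([451.7, -65.8]), array([70.5, 30.4]), 7.4), 306, np.float64(0.041), np.float64(0.034), array([ 0.449, -0.066]))
brass ((array([ 448.2, -186. ]), array([97.8, 18.6]), 6.5), 247, np.float64(0.024), np.float64(0.017), array([ 0.443, -0.186]))
chisel ((array([437.7, 176.3]), array([97.6, 24. ]), 0.9), 300, np.float64(0.023), np.float64(0.015), array([0.439, 0.177]))
wood ((array([469.4,  58.4]), array([42.4, 27.8]), 22.3), 188, np.float64(0.045), np.float64(0.039), array([0.468, 0.058]))
box ((array([505.1, 367.4]), array([211.1,  52.9]), 5.0), 890, np.float64(0.048), np.float64(0.019), array([0.527, 0.368]))
blue ((array([651. ,   6.3]), array([158.2, 139.3]), 88.2), 456, np.float64(0.031), np.float64(0.023), array([0.652, 0.007]))
red ((array([ 495.8, -380. ]), array([161.7, 138.5]), -81.6), 502, np.float64(0.03), np.float64(0.023), array([ 0.499, -0.383]))
jar ((array([ 609.2, -172.3]), array([50.2, 50.1]), 8.8), 407, np.float64(0.078), np.float64(0.07), array([ 0.606, -0.171]))
```

View pics/c1.png

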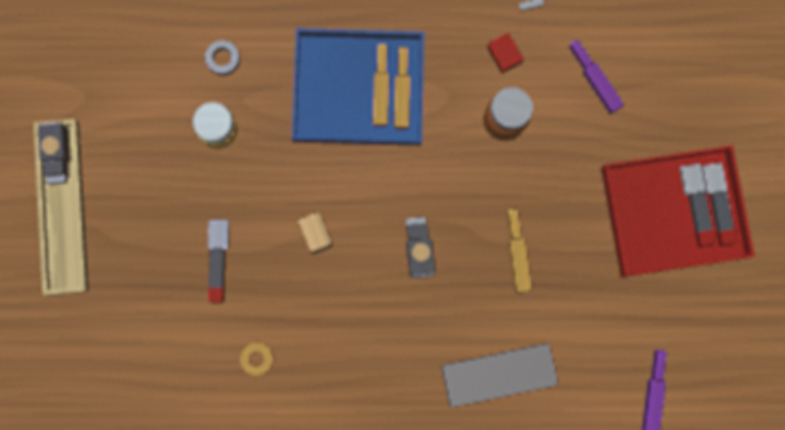

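The crop shows the brass drift at crop (520,250), nose towards +x; it is brass, and the purple ones at (597,77) and (655,390) aren't meant. The hammer head at (420,247) has its eye up and its peen towards +x. The packed head is at the far (+x) end of the box, so box +x points towards the robot. In both trays the open part is on the world +y side.

```bash
cat > go.py <<'E'
# python3 go.py x y z(mm) yaw(deg): shift/turn in tool axes needed
import sys
from h import *
def need(x,y,z,yaw):
    s=bot.read_state(); T=R.from_rotvec(s["tcp_rot"])
    d=T.inv().apply(np.array([x,y,z])/1000-s["tool_pos"])
    G=R.from_matrix(np.array([[1,0,0],[0,-1,0],[0,0,-1.]])); G=R.from_euler("z",yaw,degrees=True)*G
    a=(T.inv()*G).as_rotvec(degrees=True)
    print("t",round(s["time"],2),"d",d.round(4),"a",a.round(1),"q",s["q"].round(2),"w",round(s["width"],3),"F",s["wrist_force"].round(1))
if __name__=="__main__": need(*map(float,sys.argv[1:]))
E
python3 go.py 444 -67 150 7.4
```

```text
t 0.9 d [ 0.3772 -0.4313  0.0813] a [-0.  -0.  16.9] q [-1.18  0.26  1.6   0.    1.27 -0.04] w 0.998 F [-0.  -0.4 -0.5]
```

```bash
python3 -m inch '[{"dx":0.377,"dy":-0.431,"dz":0,"az":17},{"dx":0.377,"dy":-0.431,"dz":0,"az":17},{"dx":0.377,"dy":-0.431,"dz":0,"az":17},{"dx":0.377,"dy":-0.431,"dz":0,"az":17},{"dx":0.377,"dy":-0.431,"dz":0,"az":17},{"dx":0.377,"dy":-0.431,"dz":0,"az":17},{"dx":0.377,"dy":-0.431,"dz":0,"az":17},{"dx":0.377,"dy":-0.431,"dz":0,"az":17},{"dx":0.377,"dy":-0.431,"dz":0.04,"az":17},{"dx":0.377,"dy":-0.431,"dz":0.08,"az":17},{"dx":0.377,"dy":-0.431,"dz":0.08,"az":17},{"dx":0.377,"dy":-0.431,"dz":0.08,"az":17}]' 60
python3 - <<'E'
from h import *
from go import need
k=bot.get_calibration("wrist");p,d=bot.read_camera("wrist");W=cloud(d,k)
cv2.imwrite("pics/w1.png",p)
m=((W[...,2]>.015)&(W[...,2]<.05)&(np.hypot(W[...,0]-.45,W[...,1]+.066)<.055))
print(rect(W[m][:,:2]),m.sum())
need(444,-67,16,7.4)
E
```

```text
(array([0., 0.]), array([0., 0.]), 0.0) 0
t 0.95 d [ 0.3772 -0.4314  0.2153] a [ 0.   0.  16.9] q [-1.18  0.26  1.6  -0.    1.27 -0.04] w 1.0 F [-0.  -0.   0.3]invalid input at $[0]: expected keys dx, dy, dz, ax, ay, az, fingers
```

View pics/w1.png

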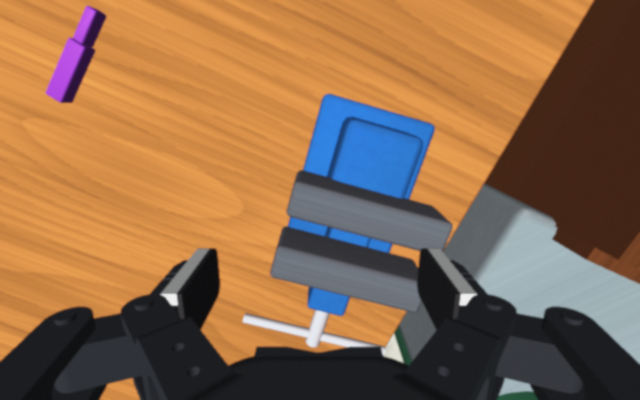

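The arm hasn't moved, because every key has to be given in each row; the picture only shows the vise under the gripper. I'll resend with all the keys.

```bash
python3 -m inch '[{"dx":0.377,"dy":-0.431,"dz":0,"ax":0,"ay":0,"az":17,"fingers":1},{"dx":0.377,"dy":-0.431,"dz":0,"ax":0,"ay":0,"az":17,"fingers":1},{"dx":0.377,"dy":-0.431,"dz":0,"ax":0,"ay":0,"az":17,"fingers":1},{"dx":0.377,"dy":-0.431,"dz":0,"ax":0,"ay":0,"az":17,"fingers":1},{"dx":0.377,"dy":-0.431,"dz":0,"ax":0,"ay":0,"az":17,"fingers":1},{"dx":0.377,"dy":-0.431,"dz":0,"ax":0,"ay":0,"az":17,"fingers":1},{"dx":0.377,"dy":-0.431,"dz":0,"ax":0,"ay":0,"az":17,"fingers":1},{"dx":0.377,"dy":-0.431,"dz":0,"ax":0,"ay":0,"az":17,"fingers":1},{"dx":0.377,"dy":-0.431,"dz":0.04,"ax":0,"ay":0,"az":17,"fingers":1},{"dx":0.377,"dy":-0.431,"dz":0.08,"ax":0,"ay":0,"az":17,"fingers":1},{"dx":0.377,"dy":-0.431,"dz":0.08,"ax":0,"ay":0,"az":17,"fingers":1},{"dx":0.377,"dy":-0.431,"dz":0.08,"ax":0,"ay":0,"az":17,"fingers":1}]' 60
cat > wr.py <<'E'
# python3 wr.py cx cy rad zlo zhi tx ty tz yaw : rect of the part seen by wrist, then needed move
import sys
from h import *
from go import need
a=list(map(float,sys.argv[1:]))
k=bot.get_calibration("wrist");p,d=bot.read_camera("wrist");W=cloud(d,k)
cv2.imwrite("pics/w_last.png",p)
m=((W[...,2]>a[3]/1e3)&(W[...,2]<a[4]/1e3)&(np.hypot(W[...,0]-a[0]/1e3,W[...,1]-a[1]/1e3)<a[2]/1e3))
n,l,st,_=cv2.connectedComponentsWithStats(m.astype(np.uint8)); q=W[l==1+np.argmax(st[1:,4])]
print(rect(q[:,:2]),len(q),"z",np.percentile(q[:,2],[5,50,95]).round(4))
need(*a[5:9])
E
python3 wr.py 450 -66 50 10 50 444 -67 16 7.4
```

```text
time: 2.45
tool_pos: [0.4446, -0.068, 0.1525]
tcp_rot: [3.135, 0.2, 0.002]
wrist_force: [-0.9, 0.9, 0.4]
width: 0.998
(array([452. , -67.4]), array([71.6, 29.6]), 6.6) 3024 z [0.0229 0.0356 0.0375]
t 2.5 d [-0.0015 -0.0018  0.1373] a [ 0.1 -0.2 -0.2] q [-0.21 -0.11  2.15 -0.    1.09  1.24] w 1.003 F [-0.5 -0.   0.5]
```

```bash
python3 -m inch '[{"dx":-0.001,"dy":0,"dz":0.06,"ax":0,"ay":0,"az":0,"fingers":1},{"dx":-0.001,"dy":0,"dz":0.11,"ax":0,"ay":0,"az":0,"fingers":1},{"dx":-0.001,"dy":0,"dz":0.137,"ax":0,"ay":0,"az":0,"fingers":1},{"dx":-0.001,"dy":0,"dz":0.137,"ax":0,"ay":0,"az":0,"fingers":1},{"dx":-0.001,"dy":0,"dz":0.137,"ax":0,"ay":0,"az":0,"fingers":-1},{"dx":-0.001,"dy":0,"dz":0.137,"ax":0,"ay":0,"az":0,"fingers":-1},{"dx":-0.001,"dy":0,"dz":0.137,"ax":0,"ay":0,"az":0,"fingers":-1},{"dx":-0.001,"dy":0,"dz":0.137,"ax":0,"ay":0,"az":0,"fingers":-1},{"dx":-0.001,"dy":0,"dz":0.137,"ax":0,"ay":0,"az":0,"fingers":-1},{"dx":-0.001,"dy":0,"dz":0.137,"ax":0,"ay":0,"az":0,"fingers":-1},{"dx":-0.001,"dy":0,"dz":0.13,"ax":0,"ay":0,"az":0,"fingers":-1},{"dx":-0.001,"dy":0,"dz":0.08,"ax":0,"ay":0,"az":0,"fingers":-1},{"dx":-0.001,"dy":0,"dz":0.02,"ax":0,"ay":0,"az":0,"fingers":-1},{"dx":-0.001,"dy":0,"dz":0.02,"ax":0,"ay":0,"az":0,"fingers":-1},{"dx":-0.001,"dy":0,"dz":0.02,"ax":0,"ay":0,"az":0,"fingers":-1}]' 80
python3 go.py 484.1 365.6 130 5
```

```text
time: 4.38
tool_pos: [0.4434, -0.0684, 0.1327]
tcp_rot: [3.134, 0.198, 0.003]
wrist_force: [-0.3, 0.9, -4.2]
width: 0.329
t 4.38 d [ 0.0951 -0.4254  0.0024] a [ 0.1 -0.1  2.2] q [-0.21 -0.09  2.17 -0.    1.05  1.24] w 0.329 F [-0.3  0.9 -4.2]
```

```bash
python3 -m inch '[{"dx":0.095,"dy":-0.425,"dz":0,"ax":0,"ay":0,"az":2,"fingers":-1},{"dx":0.095,"dy":-0.425,"dz":0,"ax":0,"ay":0,"az":2,"fingers":-1},{"dx":0.095,"dy":-0.425,"dz":0,"ax":0,"ay":0,"az":2,"fingers":-1},{"dx":0.095,"dy":-0.425,"dz":0,"ax":0,"ay":0,"az":2,"fingers":-1},{"dx":0.095,"dy":-0.425,"dz":0,"ax":0,"ay":0,"az":2,"fingers":-1},{"dx":0.095,"dy":-0.425,"dz":0,"ax":0,"ay":0,"az":2,"fingers":-1},{"dx":0.095,"dy":-0.425,"dz":0,"ax":0,"ay":0,"az":2,"fingers":-1},{"dx":0.095,"dy":-0.425,"dz":0,"ax":0,"ay":0,"az":2,"fingers":-1},{"dx":0.095,"dy":-0.425,"dz":0,"ax":0,"ay":0,"az":2,"fingers":-1},{"dx":0.095,"dy":-0.425,"dz":0,"ax":0,"ay":0,"az":2,"fingers":-1},{"dx":0.095,"dy":-0.425,"dz":0,"ax":0,"ay":0,"az":2,"fingers":-1}]'
python3 - <<'E'
from h import *
k=bot.get_calibration("wrist");p,d=bot.read_camera("wrist");W=cloud(d,k);cv2.imwrite("pics/w2.png",p)
near=np.hypot(W[...,0]-.505,W[...,1]-.367)<.125
for lo,hi in((.01,.023),(.03,.046)):
    q=W[near&(W[...,2]>lo)&(W[...,2]<hi)]; print(lo,len(q),rect(q[:,:2]),np.median(q[:,2]))
t,dt=bot.read_camera("top");V=cloud(dt,bot.get_calibration("top"));print("top",seg(V,(155,140,200,242),.008))
from go import need; need(484.1,365.6,22,5)
E
```

```text
time: 5.75
tool_pos: [0.4839, 0.3637, 0.132]
tcp_rot: [3.137, 0.141, 0.002]
wrist_force: [0.3, -0.4, -2.0]
width: 0.332
0.01 2988 (array([528.2, 369.3]), array([161.8,  50.2]), 4.9) 0.018304546182582176
0.03 4259 (array([569.7, 372.9]), array([64.4, 30. ]), 5.2) 0.04106915495783209
top ((array([506.5, 346.7]), array([210.4,  94.5]), 4.8), 1429, np.float64(0.299), np.float64(0.042), array([0.508, 0.351]))
t 5.85 d [-0.0003 -0.0015  0.1106] a [ 0.1 -0.1  0.2] q [ 0.6   0.21  1.86 -0.    1.07  2.09] w 0.326 F [-0.1 -0.4 -3.3]
```

View pics/w2.png

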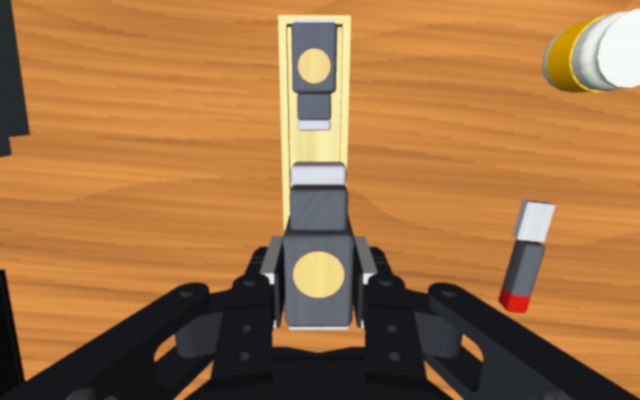

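The picture shows the held head (320,250) lined up with the box, and the packed head at (314,75). The box's centre line agrees with the top view to within 0.5 mm. I'll lower it, release and rise.

```bash
python3 -m inch '[{"dx":0,"dy":-0.0015,"dz":0.04,"ax":0,"ay":0,"az":0,"fingers":-1},{"dx":0,"dy":-0.0015,"dz":0.07,"ax":0,"ay":0,"az":0,"fingers":-1},{"dx":0,"dy":-0.0015,"dz":0.09,"ax":0,"ay":0,"az":0,"fingers":-1},{"dx":0,"dy":-0.0015,"dz":0.1,"ax":0,"ay":0,"az":0,"fingers":-1},{"dx":0,"dy":-0.0015,"dz":0.107,"ax":0,"ay":0,"az":0,"fingers":-1},{"dx":0,"dy":-0.0015,"dz":0.111,"ax":0,"ay":0,"az":0,"fingers":-1},{"dx":0,"dy":-0.0015,"dz":0.111,"ax":0,"ay":0,"az":0,"fingers":-1},{"dx":0,"dy":-0.0015,"dz":0.111,"ax":0,"ay":0,"az":0,"fingers":-1}]'
python3 go.py 484.1 365.6 22 5
```

```text
time: 6.85
tool_pos: [0.4852, 0.3662, 0.0231]
tcp_rot: [-3.138, -0.142, -0.006]
wrist_force: [-1.1, -1.1, 4.1]
width: 0.332
t 6.85 d [-0.0012  0.0005  0.0011] a [-0.  -0.2  0.2] q [ 0.61  0.34  1.92 -0.    0.87  2.09] w 0.332 F [-1.1 -1.1  4.1]
```

```bash
python3 -m inch '[{"dx":0,"dy":0,"dz":0,"ax":0,"ay":0,"az":0,"fingers":0.2},{"dx":0,"dy":0,"dz":0,"ax":0,"ay":0,"az":0,"fingers":0.2},{"dx":0,"dy":0,"dz":0,"ax":0,"ay":0,"az":0,"fingers":0.6},{"dx":0,"dy":0,"dz":-0.05,"ax":0,"ay":0,"az":0,"fingers":0.6},{"dx":0,"dy":0,"dz":-0.12,"ax":0,"ay":0,"az":0,"fingers":0.6},{"dx":0,"dy":0,"dz":-0.12,"ax":0,"ay":0,"az":0,"fingers":1},{"dx":0,"dy":0,"dz":-0.12,"ax":0,"ay":0,"az":0,"fingers":1}]'
python3 wr.py 492 366 42 24 48 468 58 120 22.3
```

```text
time: 7.72
tool_pos: [0.4853, 0.3666, 0.1441]
tcp_rot: [-3.137, -0.142, -0.009]
wrist_force: [0.2, 0.1, -0.2]
width: 0.997
(array([491.4, 365.6]), array([71.5, 30. ]), 5.3) 3297 z [0.0282 0.0406 0.0425]
t 7.78 d [-0.044   0.3051  0.0223] a [  0.   -0.2 -17.1] q [ 0.61  0.21  1.85 -0.    1.09  2.09] w 0.999 F [-0.  -0.2 -1. ]
```

View pics/w_last.png

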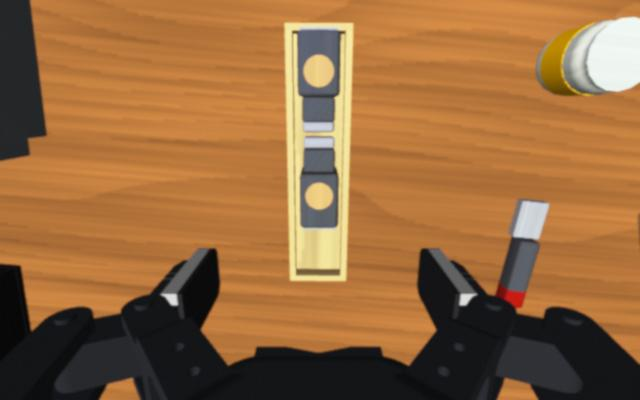

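The head lies in the box at (319,185) with its eye up, less than 1 mm off target. The block is next.

```bash
python3 -m inch '[{"dx":-0.043,"dy":0.305,"dz":0,"ax":0,"ay":0,"az":-17,"fingers":1},{"dx":-0.043,"dy":0.305,"dz":0,"ax":0,"ay":0,"az":-17,"fingers":1},{"dx":-0.043,"dy":0.305,"dz":0,"ax":0,"ay":0,"az":-17,"fingers":1},{"dx":-0.043,"dy":0.305,"dz":0,"ax":0,"ay":0,"az":-17,"fingers":1},{"dx":-0.043,"dy":0.305,"dz":0.02,"ax":0,"ay":0,"az":-17,"fingers":1},{"dx":-0.043,"dy":0.305,"dz":0.02,"ax":0,"ay":0,"az":-17,"fingers":1},{"dx":-0.043,"dy":0.305,"dz":0.02,"ax":0,"ay":0,"az":-17,"fingers":1},{"dx":-0.043,"dy":0.305,"dz":0.02,"ax":0,"ay":0,"az":-17,"fingers":1}]'
python3 wr.py 469 58 40 30 48 469.4 58.4 16 22.3
```

```text
time: 8.78
tool_pos: [0.4689, 0.0594, 0.122]
tcp_rot: [3.082, 0.606, 0.003]
wrist_force: [-0.2, 0.8, 0.3]
width: 0.999
(array([469.6,  57.6]), array([41.7, 28. ]), 22.0) 2298 z [0.0377 0.0402 0.0414]
t 8.82 d [-0.0004  0.001   0.1062] a [ 0.1 -0.1 -0. ] q [ 0.07 -0.02  2.14 -0.    1.03  1.26] w 1.004 F [0.6 0.7 1. ]
```

```bash
python3 -m inch '[{"dx":0,"dy":0.0015,"dz":0.05,"ax":0,"ay":0,"az":0,"fingers":1},{"dx":0,"dy":0.0015,"dz":0.09,"ax":0,"ay":0,"az":0,"fingers":1},{"dx":0,"dy":0.0015,"dz":0.106,"ax":0,"ay":0,"az":0,"fingers":1},{"dx":0,"dy":0.0015,"dz":0.106,"ax":0,"ay":0,"az":0,"fingers":1},{"dx":0,"dy":0.0015,"dz":0.106,"ax":0,"ay":0,"az":0,"fingers":-1},{"dx":0,"dy":0.0015,"dz":0.106,"ax":0,"ay":0,"az":0,"fingers":-1},{"dx":0,"dy":0.0015,"dz":0.106,"ax":0,"ay":0,"az":0,"fingers":-1},{"dx":0,"dy":0.0015,"dz":0.106,"ax":0,"ay":0,"az":0,"fingers":-1},{"dx":0,"dy":0.0015,"dz":0.106,"ax":0,"ay":0,"az":0,"fingers":-1},{"dx":0,"dy":0.0015,"dz":0.106,"ax":0,"ay":0,"az":0,"fingers":-1},{"dx":0,"dy":0.0015,"dz":0.08,"ax":0,"ay":0,"az":0,"fingers":-1},{"dx":0,"dy":0.0015,"dz":0.03,"ax":0,"ay":0,"az":0,"fingers":-1},{"dx":0,"dy":0.0015,"dz":-0.01,"ax":0,"ay":0,"az":0,"fingers":-1},{"dx":0,"dy":0.0015,"dz":-0.01,"ax":0,"ay":0,"az":0,"fingers":-1},{"dx":0,"dy":0.0015,"dz":-0.01,"ax":0,"ay":0,"az":0,"fingers":-1}]' 50
python3 go.py 431.2 360.9 130 5
```

```text
time: 10.7
tool_pos: [0.469, 0.058, 0.1316]
tcp_rot: [3.082, 0.607, 0.003]
wrist_force: [-0.5, 0.7, -0.6]
width: 0.317
t 10.7 d [ 0.0799 -0.2946  0.0015] a [ 0.  -0.1 17.3] q [ 0.07 -0.04  2.13 -0.    1.05  1.25] w 0.317 F [-0.5  0.7 -0.6]
```

```bash
python3 -m inch '[{"dx":0.08,"dy":-0.2945,"dz":0,"ax":0,"ay":0,"az":17.2,"fingers":-1},{"dx":0.08,"dy":-0.2945,"dz":0,"ax":0,"ay":0,"az":17.2,"fingers":-1},{"dx":0.08,"dy":-0.2945,"dz":0,"ax":0,"ay":0,"az":17.2,"fingers":-1},{"dx":0.08,"dy":-0.2945,"dz":0,"ax":0,"ay":0,"az":17.2,"fingers":-1},{"dx":0.08,"dy":-0.2945,"dz":0,"ax":0,"ay":0,"az":17.2,"fingers":-1},{"dx":0.08,"dy":-0.2945,"dz":0,"ax":0,"ay":0,"az":17.2,"fingers":-1},{"dx":0.08,"dy":-0.2945,"dz":0,"ax":0,"ay":0,"az":17.2,"fingers":-1},{"dx":0.08,"dy":-0.2945,"dz":0,"ax":0,"ay":0,"az":17.2,"fingers":-1},{"dx":0.08,"dy":-0.2945,"dz":0,"ax":0,"ay":0,"az":17.2,"fingers":-1}]'
python3 go.py 431.2 360.9 21.5 5
```

```text
time: 11.82
tool_pos: [0.4316, 0.3593, 0.1312]
tcp_rot: [3.138, 0.136, 0.002]
wrist_force: [0.8, 0.4, -0.2]
width: 0.319
t 11.82 d [-0.0004 -0.0017  0.1097] a [ 0.  -0.1 -0. ] q [ 0.65  0.13  1.95 -0.    1.05  2.14] w 0.319 F [ 0.8  0.4 -0.2]
```

```bash
python3 -m inch '[{"dx":0,"dy":-0.0012,"dz":0.04,"ax":0,"ay":0,"az":0,"fingers":-1},{"dx":0,"dy":-0.0012,"dz":0.07,"ax":0,"ay":0,"az":0,"fingers":-1},{"dx":0,"dy":-0.0012,"dz":0.09,"ax":0,"ay":0,"az":0,"fingers":-1},{"dx":0,"dy":-0.0012,"dz":0.1,"ax":0,"ay":0,"az":0,"fingers":-1},{"dx":0,"dy":-0.0012,"dz":0.106,"ax":0,"ay":0,"az":0,"fingers":-1},{"dx":0,"dy":-0.0012,"dz":0.11,"ax":0,"ay":0,"az":0,"fingers":-1},{"dx":0,"dy":-0.0012,"dz":0.11,"ax":0,"ay":0,"az":0,"fingers":-1},{"dx":0,"dy":-0.0012,"dz":0.11,"ax":0,"ay":0,"az":0,"fingers":-1}]'
```

```text
time: 12.82
tool_pos: [0.4325, 0.361, 0.0224]
tcp_rot: [-3.138, -0.136, -0.005]
wrist_force: [0.9, -0.9, 4.3]
width: 0.314
```

Contact with the floor, as before: release, rise and check.

```bash
python3 -m inch '[{"dx":0,"dy":0,"dz":0,"ax":0,"ay":0,"az":0,"fingers":0.2},{"dx":0,"dy":0,"dz":0,"ax":0,"ay":0,"az":0,"fingers":0.2},{"dx":0,"dy":0,"dz":0,"ax":0,"ay":0,"az":0,"fingers":0.6},{"dx":0,"dy":0,"dz":-0.05,"ax":0,"ay":0,"az":0,"fingers":0.6},{"dx":0,"dy":0,"dz":-0.12,"ax":0,"ay":0,"az":0,"fingers":0.6},{"dx":0,"dy":0,"dz":-0.12,"ax":0,"ay":0,"az":0,"fingers":1},{"dx":0,"dy":0,"dz":-0.12,"ax":0,"ay":0,"az":0,"fingers":1}]'
python3 wr.py 430 361 28 30 52 429 176 110 0.9; python3 wr.py 492 366 36 24 48 429 176 110 0.9
```

```text
time: 13.7
tool_pos: [0.4324, 0.3612, 0.143]
tcp_rot: [-3.137, -0.136, -0.007]
wrist_force: [-0.0, -0.3, -1.1]
width: 0.999
(array([431.6, 359.5]), array([41.4, 27.7]), 5.0) 2045 z [0.0417 0.0452 0.0463]
t 13.75 d [-0.0185  0.1835  0.0314] a [ 0.  -0.1  4.1] q [ 0.65  0.13  1.94 -0.    1.07  2.14] w 1.0 F [ 1.2  0.1 -0.1]
(array([491.5, 365.7]), array([70.7, 29.6]), 5.6) 3795 z [0.0284 0.0408 0.0425]
t 13.8 d [-0.0178  0.1831  0.0307] a [ 0.1 -0.   4.1] q [ 0.65  0.13  1.94 -0.    1.07  2.14] w 0.995 F [-0.1 -0.2 -0.8]
```

View pics/w_last.png

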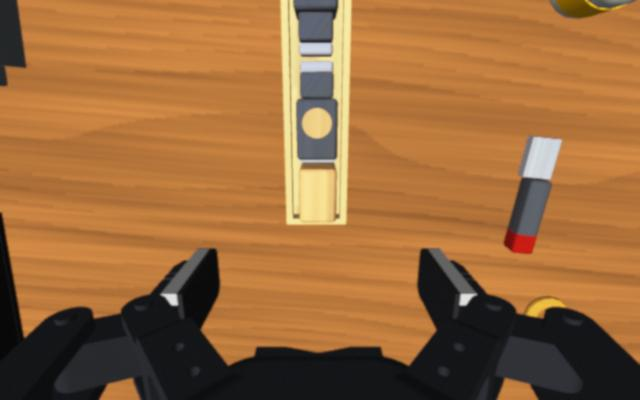

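The block (318,193) is down behind the head (317,130): its top is at 45 mm, so it is on the floor, and both are within 2 mm of their targets. Now the chisel.

```bash
python3 -m inch '[{"dx":-0.018,"dy":0.1835,"dz":0,"ax":0,"ay":0,"az":4,"fingers":1},{"dx":-0.018,"dy":0.1835,"dz":0,"ax":0,"ay":0,"az":4,"fingers":1},{"dx":-0.018,"dy":0.1835,"dz":0,"ax":0,"ay":0,"az":4,"fingers":1},{"dx":-0.018,"dy":0.1835,"dz":0.03,"ax":0,"ay":0,"az":4,"fingers":1},{"dx":-0.018,"dy":0.1835,"dz":0.03,"ax":0,"ay":0,"az":4,"fingers":1},{"dx":-0.018,"dy":0.1835,"dz":0.03,"ax":0,"ay":0,"az":4,"fingers":1}]'
python3 wr.py 438 176 60 5 24 429 176 3 0.9
```

```text
time: 14.55
tool_pos: [0.4282, 0.1758, 0.11]
tcp_rot: [3.139, 0.027, -0.003]
wrist_force: [0.3, 0.2, 0.5]
width: 1.003
(array([437.2, 176.7]), array([99.3, 23.9]), -1.2) 3651 z [0.0085 0.017  0.0192]
t 14.6 d [1.000e-04 0.000e+00 1.077e-01] a [0.1 0.  0.1] q [ 0.34 -0.03  2.16 -0.    1.    1.89] w 1.001 F [-0.4 -0.6 -0.1]
```

```bash
python3 -m inch '[{"dx":0,"dy":0,"dz":0.05,"ax":0,"ay":0,"az":1,"fingers":1},{"dx":0,"dy":0,"dz":0.09,"ax":0,"ay":0,"az":1,"fingers":1},{"dx":0,"dy":0,"dz":0.106,"ax":0,"ay":0,"az":1,"fingers":1},{"dx":0,"dy":0,"dz":0.106,"ax":0,"ay":0,"az":1,"fingers":1},{"dx":0,"dy":0,"dz":0.106,"ax":0,"ay":0,"az":1,"fingers":-1},{"dx":0,"dy":0,"dz":0.106,"ax":0,"ay":0,"az":1,"fingers":-1},{"dx":0,"dy":0,"dz":0.106,"ax":0,"ay":0,"az":1,"fingers":-1},{"dx":0,"dy":0,"dz":0.106,"ax":0,"ay":0,"az":1,"fingers":-1},{"dx":0,"dy":0,"dz":0.106,"ax":0,"ay":0,"az":1,"fingers":-1},{"dx":0,"dy":0,"dz":0.106,"ax":0,"ay":0,"az":1,"fingers":-1},{"dx":0,"dy":0,"dz":0.106,"ax":0,"ay":0,"az":1,"fingers":-1},{"dx":0,"dy":0,"dz":0.08,"ax":0,"ay":0,"az":1,"fingers":-1},{"dx":0,"dy":0,"dz":0.03,"ax":0,"ay":0,"az":1,"fingers":-1},{"dx":0,"dy":0,"dz":-0.03,"ax":0,"ay":0,"az":1,"fingers":-1},{"dx":0,"dy":0,"dz":-0.03,"ax":0,"ay":0,"az":1,"fingers":-1},{"dx":0,"dy":0,"dz":-0.03,"ax":0,"ay":0,"az":1,"fingers":-1}]' 80
python3 go.py 482.8 -353.6 140 8.4
```

```text
time: 16.6
tool_pos: [0.4282, 0.1759, 0.1401]
tcp_rot: [3.14, 0.001, -0.002]
wrist_force: [0.2, -0.5, -2.1]
width: 0.183
t 16.6 d [0.0544 0.5296 0.001 ] a [ 0.1  0.1 -8.4] q [ 0.34 -0.06  2.14 -0.    1.07  1.91] w 0.183 F [ 0.2 -0.5 -2.1]
```

```bash
python3 -m inch '[{"dx":0.054,"dy":0.5296,"dz":0,"ax":0,"ay":0,"az":-8.4,"fingers":-1},{"dx":0.054,"dy":0.5296,"dz":0,"ax":0,"ay":0,"az":-8.4,"fingers":-1},{"dx":0.054,"dy":0.5296,"dz":0,"ax":0,"ay":0,"az":-8.4,"fingers":-1},{"dx":0.054,"dy":0.5296,"dz":0,"ax":0,"ay":0,"az":-8.4,"fingers":-1},{"dx":0.054,"dy":0.5296,"dz":0,"ax":0,"ay":0,"az":-8.4,"fingers":-1},{"dx":0.054,"dy":0.5296,"dz":0,"ax":0,"ay":0,"az":-8.4,"fingers":-1},{"dx":0.054,"dy":0.5296,"dz":0,"ax":0,"ay":0,"az":-8.4,"fingers":-1},{"dx":0.054,"dy":0.5296,"dz":0,"ax":0,"ay":0,"az":-8.4,"fingers":-1},{"dx":0.054,"dy":0.5296,"dz":0,"ax":0,"ay":0,"az":-8.4,"fingers":-1},{"dx":0.054,"dy":0.5296,"dz":0,"ax":0,"ay":0,"az":-8.4,"fingers":-1},{"dx":0.054,"dy":0.5296,"dz":0,"ax":0,"ay":0,"az":-8.4,"fingers":-1},{"dx":0.054,"dy":0.5296,"dz":0,"ax":0,"ay":0,"az":-8.4,"fingers":-1}]'
python3 wr.py 496 -380 120 14 45 482.8 -353.6 8.5 8.4
```

```text
time: 18.1
tool_pos: [0.4817, -0.3518, 0.1397]
tcp_rot: [-3.133, -0.233, 0.005]
wrist_force: [0.1, 0.2, -2.5]
width: 0.184
(array([ 495.4, -380.9]), array([158.7, 138.4]), -81.5) 5090 z [0.0156 0.0249 0.0263]
t 18.15 d [0.0008 0.0017 0.1317] a [0.  0.1 0.1] q [-0.67  0.19  1.87 -0.    1.08  0.75] w 0.18 F [ 0.2  1.3 -1.7]
```

View pics/w_last.png

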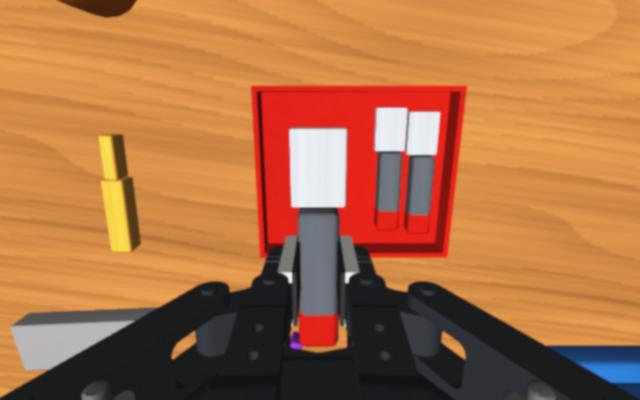

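The held chisel (318,240) is square to the red tray, over its open part, and the drift is visible at (118,192). The tray's pose agrees with the top view to within 1 mm. Lowering it.

```bash
python3 -m inch '[{"dx":0.001,"dy":0.001,"dz":0.05,"ax":0,"ay":0,"az":0,"fingers":-1},{"dx":0.001,"dy":0.001,"dz":0.09,"ax":0,"ay":0,"az":0,"fingers":-1},{"dx":0.001,"dy":0.001,"dz":0.115,"ax":0,"ay":0,"az":0,"fingers":-1},{"dx":0.001,"dy":0.001,"dz":0.126,"ax":0,"ay":0,"az":0,"fingers":-1},{"dx":0.001,"dy":0.001,"dz":0.1315,"ax":0,"ay":0,"az":0,"fingers":-1},{"dx":0.001,"dy":0.001,"dz":0.1315,"ax":0,"ay":0,"az":0,"fingers":-1},{"dx":0.001,"dy":0.001,"dz":0.1315,"ax":0,"ay":0,"az":0,"fingers":-1},{"dx":0.001,"dy":0.001,"dz":0.1315,"ax":0,"ay":0,"az":0,"fingers":-0.1},{"dx":0.001,"dy":0.001,"dz":0.1315,"ax":0,"ay":0,"az":0,"fingers":-0.1},{"dx":0.001,"dy":0.001,"dz":0.1315,"ax":0,"ay":0,"az":0,"fingers":-0.1},{"dx":0.001,"dy":0.001,"dz":0.08,"ax":0,"ay":0,"az":0,"fingers":-0.1},{"dx":0.001,"dy":0.001,"dz":0.02,"ax":0,"ay":0,"az":0,"fingers":-0.1},{"dx":0.001,"dy":0.001,"dz":0.01,"ax":0,"ay":0,"az":0,"fingers":1},{"dx":0.001,"dy":0.001,"dz":0.01,"ax":0,"ay":0,"az":0,"fingers":1}]'
python3 wr.py 492 -352 62 10 24 438.3 -187 120 6.5
```

```text
time: 19.9
tool_pos: [0.4837, -0.3533, 0.1314]
tcp_rot: [3.131, 0.233, -0.001]
wrist_force: [-0.3, 0.1, -0.4]
width: 0.853
(array([ 491.4, -353.4]), array([99.4, 23.6]), 8.5) 3162 z [0.0125 0.0211 0.0232]
t 19.95 d [-0.0194 -0.1702  0.0097] a [-0.   0.2  2. ] q [-0.67  0.2   1.87 -0.    1.07  0.75] w 0.933 F [-0.2  0.1 -1.4]
```

View pics/w_last.png

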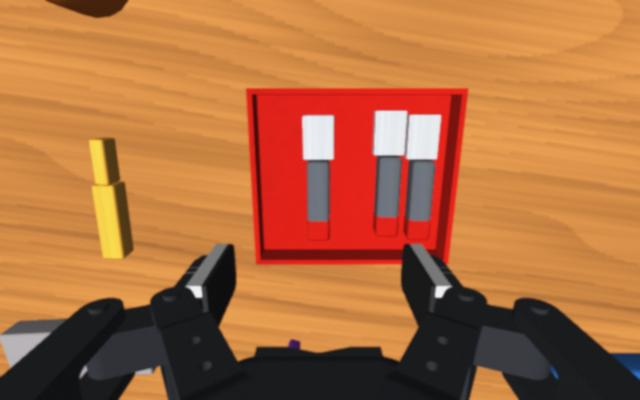

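The chisel lies flat in the red tray at (318,180). Now the brass drift.

```bash
python3 -m inch '[{"dx":-0.0195,"dy":-0.170,"dz":0,"ax":0,"ay":0,"az":2,"fingers":1},{"dx":-0.0195,"dy":-0.170,"dz":0,"ax":0,"ay":0,"az":2,"fingers":1},{"dx":-0.0195,"dy":-0.170,"dz":0.01,"ax":0,"ay":0,"az":2,"fingers":1},{"dx":-0.0195,"dy":-0.170,"dz":0.01,"ax":0,"ay":0,"az":2,"fingers":1},{"dx":-0.0195,"dy":-0.170,"dz":0.01,"ax":0,"ay":0,"az":2,"fingers":1},{"dx":-0.0195,"dy":-0.170,"dz":0.01,"ax":0,"ay":0,"az":2,"fingers":1}]'
python3 wr.py 448 -186 60 7 24 438.3 -187 3.5 6.5
```

```text
time: 20.7
tool_pos: [0.4386, -0.1883, 0.1194]
tcp_rot: [3.137, 0.177, -0.005]
wrist_force: [0.7, -0.6, 0.3]
width: 0.998
(array([ 448.6, -186.9]), array([99.6, 17.5]), 6.8) 2637 z [0.0167 0.0182 0.0194]
t 20.75 d [ 1.000e-04 -1.400e-03  1.161e-01] a [ 0.   0.2 -0.1] q [-0.46 -0.01  2.13 -0.    1.02  1.  ] w 0.999 F [ 0.3 -0.3 -0.5]
```

```bash
python3 -m inch '[{"dx":0,"dy":0,"dz":0.05,"ax":0,"ay":0,"az":0,"fingers":1},{"dx":0,"dy":0,"dz":0.095,"ax":0,"ay":0,"az":0,"fingers":1},{"dx":0,"dy":0,"dz":0.115,"ax":0,"ay":0,"az":0,"fingers":1},{"dx":0,"dy":0,"dz":0.115,"ax":0,"ay":0,"az":0,"fingers":1},{"dx":0,"dy":0,"dz":0.115,"ax":0,"ay":0,"az":0,"fingers":-1},{"dx":0,"dy":0,"dz":0.115,"ax":0,"ay":0,"az":0,"fingers":-1},{"dx":0,"dy":0,"dz":0.115,"ax":0,"ay":0,"az":0,"fingers":-1},{"dx":0,"dy":0,"dz":0.115,"ax":0,"ay":0,"az":0,"fingers":-1},{"dx":0,"dy":0,"dz":0.115,"ax":0,"ay":0,"az":0,"fingers":-1},{"dx":0,"dy":0,"dz":0.115,"ax":0,"ay":0,"az":0,"fingers":-1},{"dx":0,"dy":0,"dz":0.115,"ax":0,"ay":0,"az":0,"fingers":-1},{"dx":0,"dy":0,"dz":0.09,"ax":0,"ay":0,"az":0,"fingers":-1},{"dx":0,"dy":0,"dz":0.04,"ax":0,"ay":0,"az":0,"fingers":-1},{"dx":0,"dy":0,"dz":-0.02,"ax":0,"ay":0,"az":0,"fingers":-1},{"dx":0,"dy":0,"dz":-0.03,"ax":0,"ay":0,"az":0,"fingers":-1},{"dx":0,"dy":0,"dz":-0.03,"ax":0,"ay":0,"az":0,"fingers":-1}]' 80
python3 go.py 642 34.5 150 -1.8
```

```text
time: 22.75
tool_pos: [0.4389, -0.1883, 0.1499]
tcp_rot: [3.136, 0.176, -0.003]
wrist_force: [0.1, -0.8, -3.4]
width: 0.186
t 22.75 d [ 0.2269 -0.1986 -0.0007] a [0.  0.1 8.2] q [-0.46 -0.04  2.1  -0.    1.09  1.  ] w 0.186 F [ 0.1 -0.8 -3.4]
```

```bash
python3 -m inch '[{"dx":0.227,"dy":-0.1986,"dz":0,"ax":0,"ay":0,"az":8.2,"fingers":-1},{"dx":0.227,"dy":-0.1986,"dz":0,"ax":0,"ay":0,"az":8.2,"fingers":-1},{"dx":0.227,"dy":-0.1986,"dz":0,"ax":0,"ay":0,"az":8.2,"fingers":-1},{"dx":0.227,"dy":-0.1986,"dz":0,"ax":0,"ay":0,"az":8.2,"fingers":-1},{"dx":0.227,"dy":-0.1986,"dz":0,"ax":0,"ay":0,"az":8.2,"fingers":-1},{"dx":0.227,"dy":-0.1986,"dz":0,"ax":0,"ay":0,"az":8.2,"fingers":-1},{"dx":0.227,"dy":-0.1986,"dz":0,"ax":0,"ay":0,"az":8.2,"fingers":-1},{"dx":0.227,"dy":-0.1986,"dz":0,"ax":0,"ay":0,"az":8.2,"fingers":-1},{"dx":0.227,"dy":-0.1986,"dz":0,"ax":0,"ay":0,"az":8.2,"fingers":-1}]'
python3 wr.py 651 6 120 14 45 642 34.5 8.5 -1.8
```

```text
time: 23.88
tool_pos: [0.6413, 0.0334, 0.149]
tcp_rot: [3.14, -0.051, -0.004]
wrist_force: [-0.4, -0.1, -2.4]
width: 0.187
(array([650.6,   5.2]), array([158.8, 138. ]), 88.1) 4788 z [0.0153 0.0249 0.0263]
t 23.93 d [ 0.0007 -0.0012  0.1409] a [ 0.1  0.1 -0. ] q [ 0.01  0.26  1.76 -0.    1.12  1.62] w 0.18 F [-1.  -0.2 -1.4]
```

View pics/w_last.png

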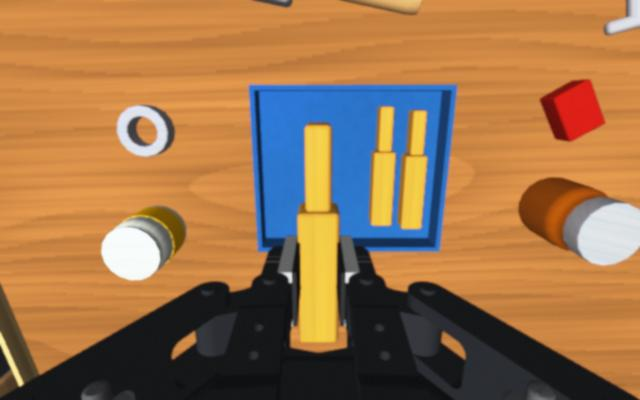

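The held drift (318,240) is in line with the open part of the blue tray. The jar (580,225) stands clear. Lower and release.

```bash
python3 -m inch '[{"dx":0.001,"dy":0,"dz":0.05,"ax":0,"ay":0,"az":0,"fingers":-1},{"dx":0.001,"dy":0,"dz":0.095,"ax":0,"ay":0,"az":0,"fingers":-1},{"dx":0.001,"dy":0,"dz":0.125,"ax":0,"ay":0,"az":0,"fingers":-1},{"dx":0.001,"dy":0,"dz":0.135,"ax":0,"ay":0,"az":0,"fingers":-1},{"dx":0.001,"dy":0,"dz":0.1405,"ax":0,"ay":0,"az":0,"fingers":-1},{"dx":0.001,"dy":0,"dz":0.1405,"ax":0,"ay":0,"az":0,"fingers":-1},{"dx":0.001,"dy":0,"dz":0.1405,"ax":0,"ay":0,"az":0,"fingers":-1},{"dx":0.001,"dy":0,"dz":0.1405,"ax":0,"ay":0,"az":0,"fingers":-0.1},{"dx":0.001,"dy":0,"dz":0.1405,"ax":0,"ay":0,"az":0,"fingers":-0.1},{"dx":0.001,"dy":0,"dz":0.1405,"ax":0,"ay":0,"az":0,"fingers":-0.1},{"dx":0.001,"dy":0,"dz":0.09,"ax":0,"ay":0,"az":0,"fingers":-0.1},{"dx":0.001,"dy":0,"dz":0.03,"ax":0,"ay":0,"az":0,"fingers":-0.1},{"dx":0.001,"dy":0,"dz":-0.03,"ax":0,"ay":0,"az":0,"fingers":0.5},{"dx":0.001,"dy":0,"dz":-0.06,"ax":0,"ay":0,"az":0,"fingers":0.5},{"dx":-0.15,"dy":0,"dz":-0.06,"ax":0,"ay":0,"az":0,"fingers":0.5},{"dx":-0.15,"dy":0,"dz":-0.06,"ax":0,"ay":0,"az":0,"fingers":0.5},{"dx":-0.15,"dy":0,"dz":-0.06,"ax":0,"ay":0,"az":0,"fingers":0.5},{"dx":-0.15,"dy":0,"dz":-0.06,"ax":0,"ay":0,"az":0,"fingers":0.5}]'
python3 wr.py 651 34 60 10 24 642 34 150 0
python3 - <<'E'
from h import *
p,d=bot.read_camera("top");W=cloud(d,bot.get_calibration("top"));cv2.imwrite("pics/end.png",p)
for n,r,z in [("box",(155,140,200,242),.025),("jar",(372,130,404,164),.02),("chisel+fixed",(435,168,498,220),.014),("drift",(290,112,322,158),.014)]: print(n,seg(W,r,z))
cv2.imwrite("pics/end.png",cv2.resize(p[95:295,150:515],None,fx=2.15,fy=2.15,interpolation=cv2.INTER_CUBIC))
E
```

```text
time: 26.18
tool_pos: [0.4902, 0.0385, 0.2098]
tcp_rot: [3.14, -0.05, -0.002]
wrist_force: [0.1, 0.5, 0.8]
width: 0.75
(array([623.3,  32.6]), array([40.5, 17.5]), -1.5) 996 z [0.0204 0.0223 0.0235]
t 26.23 d [ 0.1503 -0.0004  0.0601] a [ 0.1  0.  -1.8] q [ 0.03 -0.07  2.01 -0.    1.2   1.63] w 0.749 F [0.  0.  0.9]
box ((array([468.9, 363.6]), array([116.3,  31. ]), 4.1), 536, np.float64(0.05), np.float64(0.04), array([0.466, 0.362]))
jar ((array([ 609., -172.]), array([50.7, 49.5]), 10.9), 407, np.float64(0.078), np.float64(0.07), array([ 0.606, -0.171]))
chisel+fixed ((array([ 491.5, -420.1]), array([80.8, 46.5]), 9.3), 400, np.float64(0.03), np.float64(0.021), array([ 0.487, -0.421]))
drift ((array([698.5,  30.9]), array([11.5,  5.8]), -74.9), 13, np.float64(0.026), np.float64(0.021), array([0.699, 0.031]))
```

View pics/end.png

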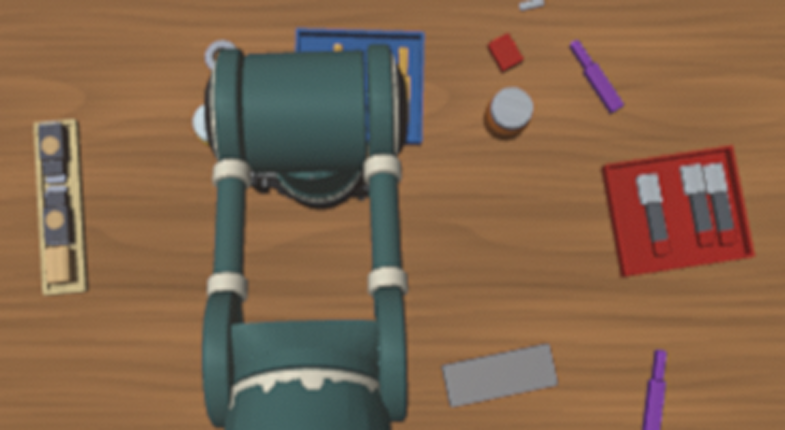

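View pics/w_last.png

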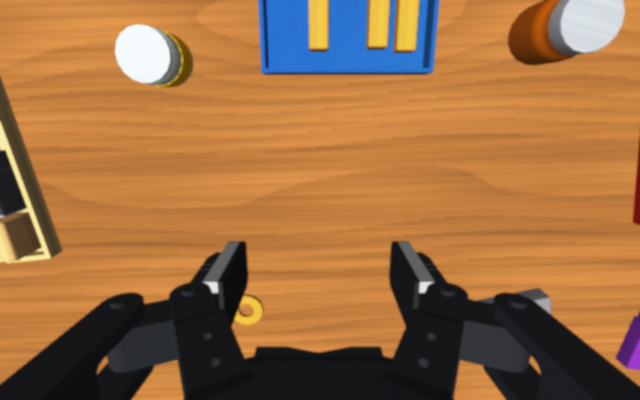

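The drift's rear end (318,25 in the wrist view) sits at z 22 mm, and so does its nose tip in the top view, so it is flat at about x 653, y 31. The head, block, chisel and jar are as placed. Handing in.

```bash
python3 -c "
from workcell import bot
print(bot.finish_job())"
```

```text
the job is handed in; nothing more can be done
None
```

All four parts are placed and the job was handed in at about 26 s. The hammer head went into the box first, then the wood block, the chisel into the red tray and the brass drift into the blue tray. No verdict was reported.

| Part | Last check |
|---|---|
| Hammer head | Eye up, within 1 mm of its target, 0.3–0.6° off the box axis, top at 41 mm, so it is on the floor |
| Wood block | Within 2 mm of its target, top at 45 mm, so it is on the floor |
| Cold chisel | Flat, within about 1 mm of the middle of the open part of the red tray |
| Brass drift | Rear end and nose tip both level at 21–22 mm, so it lies flat |
| Jar | Moved less than 1 mm |

- **Drift only partly seen:** in the last pictures the arm hid most of the drift from the top camera and the wrist camera saw only its rear 40 mm. Its final centre, about (653, 31) mm in world axes, is worked out from that rear end.
- **Refused move:** my first move was refused for missing keys, before the arm moved. It cost one picture of the vise and nothing else.

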